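# Put the stone seal away and shut the showcase's sliding door

### The arm

A 7-joint arm with a two-finger parallel gripper is mounted at the origin on a cart in front of the work surface, level with it; the furniture and walls round the work are solid. World frame = base frame: x ahead of the robot, y to its left, z up, the work surface at z = 0. Lengths are in mm, angles in rad, forces in N, time in s.
With the tool pointing down it reaches from about 400 to 850 mm from the base axis. Payload 6.9 kg.
Tool frame: the origin (TCP) lies between the finger pads; the fingertips stand 8 mm ahead of it and the grasp point (between the pads) lies 11 mm behind it; z points along the fingers, y is the direction in which the jaws open and shut (so a half turn about z gives the same grasp; the last joint's range is limited). The gripper opens to 85 mm and grips with 20 to 120 N. Pads are 22 mm wide; open, the fingers measure 114 mm over their backs; the gripper's body (76 mm by 85 mm) begins 54 mm behind the grasp point. The pads swing forward as they close: fully open they stand 13 mm farther back than shut.
Start: joints at [-1.139, 0.507, -0.238, 1.5, 0.126, 1.149, -0.155], TCP at [200.06, 592.104, 239.275] pointing down, gripper open.
Joint ranges: [-3.08, 3.08], [-0.24, 2.05], [-1.43, 1.35], [0, 2.5], [-1.52, 4.66], [0.17, 1.96], [-2.89, 2.89]. Speed limits (rad/s): [2.39, 2.39, 3.14, 3.14, 3.14, 3.14, 3.14].

### API

Orientations are given as a unit quaternion [w, x, y, z].
In Python, from rig import robot gives the robot as it stands.
- The arm moves only by the tool arm_command, never from a script. Its argument "motion" is a list of rows, each a list of 5 numbers: the shift along the tool's x, y, z normalised to -1 to 1, where 1 is 0.15 m, then the turn about the tool's z normalised to -1 to 1, where 1 is 2 pi rad, then the closure, from -1 (fully open) to 1 (shut), so that 0 is half open. In form: [[x, y, z, turn, hand], ...]. A call has exactly 10 rows; each row shifts and turns the pose as measured when the row begins, along the tool's axes as they then stand; what a row does not reach is not made up. A row lasts 1/10 s, in which the tool goes at most 50 mm and 8.59 degrees, less where a joint would pass 70% of its speed; a pose out of reach is approached as far as the arm can. A call with a number of a shift or a turn outside -1 to 1 is refused whole. A call with a gripper value outside its range is refused whole. The fingers move at their own pace and stop on an object; "newtons" is the grip in N (left out, the last holds). Time passes only in rows, so rows that do not move let the fingers close, or fill a call up. It gives the time, the measured TCP pose, the force and the opening at its end, in the units of the state.
- robot.sense(): the state, without advancing time (a new reading comes with each control period).
- robot.read_camera(name): name is "side" or "top"; returns the picture (420x560x3 uint8, red, green, blue); there is no depth.
- robot.calibration(name): a dict with "vfov" (degrees; the focal length in pixels is half the picture's height over the tangent of half this angle, whatever the lens; pixels are square), "cx", "cy" (the principal point, pixels), "D" ([k1, k2, p1, p2, k3] as OpenCV has them; the pictures are not rectified), "xyz" and "orientation" of the camera in the world. Camera axes: x right, y up, looking along -z (the intrinsics and any distortion apply to the point x, -y, -z); pixel columns grow to the right and rows downward; lengths in mm; the calibration is good to about 2 mm. A picture is of the moment at which its call begins. calibration takes no time and is no camera call.
- robot.finish_job(): hands the job in, once; it reports no verdict.
Trained networks look in the newest picture that a camera, given by its name, has taken for a name from the list of things; names that differ only in an ending like _2 or _b are one class to them, and where a whole thing is asked for, a point or a joint stands for the part that bears it (a point fixed in the world has none). Each returns a list of dicts, best first, with "score" (0 to 1); they miss things now and then, are a little off and sometimes report something else, mostly with a low value. They report only what shows in the picture. A call takes as long as a camera call.
- robot.search_frame(camera, thing): "rect" ([left, top, right, bottom] in pixels, round what is visible of it).
The state is a dict: "time": time; "q": joint angles; "dq": joint speeds; "joint_efforts": joint torques, N m; "position": TCP position; "ee_rot": TCP orientation; "ft_force": force on the tool from outside, world axes, zero at the start; "wrist_torque": the same for the moment, N m; "grip_width": finger opening in mm.
Only numpy, scipy, OpenCV 4.12 (cv2) and the standard library are available. Lean on these libraries where they do the work, as an engineer would, in place of code of your own. Each camera call takes 0.05 s, during which the arm holds its last target.

### The job

Lay the loose pale stone seal stick, which lies on the table to the left of the small wooden showcase, gently down flat in the showcase's open bay, then push the glazed door along its track and into the rubber of the frame bar until its snap latch holds it fully shut. Press firmly but not hard: do not ram the door or force it into the frame, do not drop the seal, and leave the other things where they are.

Things in the scene. Friction and masses are not known exactly. Their poses are not given: they have to be found in the camera images.
- showcase: Low wooden showcase fixed to the table, 170 mm (x) by 300 mm (y), 62 mm high over the brass track lips, 66 mm at the frame bar. Origin: centre of its underside. x: away from the robot across the case; y: along the door's track, the closing direction, to the robot's left; z up; yaw within 0.25 rad of the world's. Left half: open bay; right half: fixed glass pane, under the open door.
- bay (a point): Centre of the bay's lined floor, 8 mm above the table, at x 0, y +66 mm of the showcase; same axes. Inside 154 mm (x) by 152 mm (y), walls up to 40 mm above the table; the door runs just above them. With the door open, at least the part from y -52 to +56 mm of this point is open to the sky, 146 mm wide in x between the lips. Things in the bay must stay under 35 mm high or they block the door.
- seal_centre (a point): Centre (half-way up) of the loose stone seal stick to put away: pale green bar 58 mm long (its x), 24 mm wide (its y), 19 mm high, about 0.07 kg, lying alone on the table left of the showcase, beyond a small fixed brocade box base (122 by 97 by 40 mm high).
- seal: The same loose seal stick; origin: centre of its underside, x along its length.
- seal_bay: A similar stone stick already lying in the bay near its far wall, loose, to be left alone: 62 by 21 by 16 mm high. Its length (its x) lies along the case's y, its middle about 50 mm to +x and 19 mm to +y of the bay's centre. Origin: centre of its underside.
- door: The glazed wooden sliding door, 151 mm (x) by 148 mm (y) by 10 mm, about 0.4 kg, held in tracks so that it only slides along the showcase's y. Origin: centre of its underside, 46 mm above the table; axes as the showcase's. It starts 118 to 132 mm open. Friction about 2 N.
- door_handle (a point): Centre of the door's grip, an upright dark wooden bar on the door near its trailing (right-hand) end: 70 mm long (x), 12 mm thick (y, the travel), 26 mm high; foot (the door's upper face) 56 mm and top 82 mm above the table. Push it from its -y side, or pinch it across its 12 mm. Axes as the showcase's.
- door_edge (a point): Centre of the door's leading edge, 51 mm above the table, 129 mm to +y of the grip's centre. A hidden snap latch holds the door once it is shut; let go earlier, the rubber pushes it 3 to 5 mm back. It latches when the push reaches 11 to 13 N; a hard stop follows 1.5 mm on, at about 15 N. Keep the push below 18 N. The exact shut position is not visible: go by force.
- frame_bar: Fixed wooden bar across the showcase's left end that the door closes against. Origin: 53 mm above the table, 66 mm to +y of the bay's centre; axes as the showcase's. Shut, the door's leading edge lies at y = 0 here, give or take 5 mm: rubber and latch are set differently each time. The rubber is met 5 mm earlier and yields 1 mm per 2 N. Bar: 158 mm long, top at 66 mm.
- pebble: Bystander: pale round-ended pebble, 26 by 55 by 17 mm, at the table's front edge, nearer than the seal. Origin: centre of underside.
- pot: Bystander: round red paste pot, 45 mm across, 19 mm high, near the showcase's far left corner. Origin: centre of underside.
- graver: Bystander: thin graver, 149 mm long, 10 mm thick, lying along the table's left edge. Origin: centre of underside.
- lion: Bystander: slim stone seal with a carved animal on top, 25 by 27 by 79 mm, standing to the right of the showcase. Origin: centre of underside.

How it is judged:
By the outcome, as a careful person would: the job done as asked, in the order asked, and still so for the second after the job is handed in, with the robot touching nothing.
It also fails if it takes over 54 s, if anything falls off the work surface, if the arm or the gripper's body presses on something with over 40 N, if the wrist force passes 120 N, or if a joint passes its speed limit or range.

## Working session

There is one attempt and no reset: what is moved stays moved. The work goes in short steps, Python scripts to look and compute and a tool call to move; the robot and the scene stay as the last step left them, time stands still between calls to the robot, and variables do not carry over. Pictures are saved under pics/ and viewed, and the job is handed in when it is done.

Besides the shell and the picture viewer there is one more tool, called after ">>>" as a command line: name --pt "numbers of a row" for each row, then --argument value for the rest. arm_command: Moves the arm, as the interface text tells. Scaled input: -1 to 1 covers 0.15 m each way for a shift and 2 pi rad each way for a turn. Its arguments: {"type":"object","properties":{"motion":{"type":"array","items":{"type":"array","items":{"type":"number","minimum":-1,"maximum":1}}},"newtons":{"type":"number"}},"required":["motion"]}

```bash
ls; mkdir -p pics
python3 - <<'E'
from rig import robot
import cv2
print(robot.sense())
for n in("side","top"):
    im=robot.read_camera(n); cv2.imwrite(f"pics/{n}0.png",im[:,:,::-1]); print(n,robot.calibration(n))
    for t in ["showcase","seal","seal_bay","door","door_handle","frame_bar","pebble","pot","lion","graver"]:
        print(t,[( [round(v) for v in d["rect"]],round(d["score"],2)) for d in robot.search_frame(n,t)][:3])
E
```

```text
pics
{'time': 0.0, 'q': array([-1.13950535,  0.50836309, -0.23748349,  1.50113701,  0.12571094,
        1.14890114, -0.15476825]), 'dq': array([-0.0001142 ,  0.00079441, -0.00065307,  0.00045761, -0.00159647,
       -0.0008513 , -0.00043811]), 'joint_efforts': array([-1.02201702e-03, -6.20581269e+01, -2.18725763e+00, -2.49665630e+01,
        1.26597052e-02,  1.17501273e-02,  8.06417802e-06]), 'position': array([199.97794042, 591.62524737, 238.41110721]), 'ee_rot': array([-1.17195231e-04,  1.62167124e-01,  9.86762887e-01, -9.02523279e-04]), 'ft_force': array([-1.02268151, -0.17977694,  0.35082268]), 'wrist_torque': array([0.02508874, 0.05669215, 0.0248035 ]), 'grip_width': 85.67161817328329}
side {'vfov': 52.8295012755733, 'cx': 278.81597387165, 'cy': 204.2848378908326, 'D': array([-0.09160714,  0.        ,  0.        ,  0.        ,  0.        ]), 'xyz': array([ 493.31580603, 1106.29882812,  559.56474783]), 'orientation': array([0.02399026, 0.00638406, 0.52774594, 0.84903942])}
showcase [([211, 171, 294, 238], 0.95), ([260, 336, 344, 344], 0.19)]
seal [([250, 290, 284, 308], 0.82)]
se
[... 345 characters left out ...]
1, 276, 228], 0.34)]
top {'vfov': 48.55762821316616, 'cx': 285.205458424136, 'cy': 211.1765718781377, 'D': array([-0.08300134,  0.        ,  0.        ,  0.        ,  0.        ]), 'xyz': array([ 333.45248469,   81.97572069, 1309.90643957]), 'orientation': array([-0.69988811, -0.03897022,  0.03812734,  0.7121687 ])}
showcase []
seal [([162, 199, 170, 214], 0.56)]
seal_bay [([269, 174, 293, 178], 0.58)]
door [([303, 169, 364, 231], 0.84)]
door_handle [([304, 172, 366, 233], 0.82)]
frame_bar [([251, 162, 266, 218], 0.72), ([423, 187, 442, 200], 0.31)]
pebble [([160, 243, 179, 256], 0.62)]
pot [([207, 177, 226, 191], 0.5)]
lion [([122, 204, 128, 257], 0.69)]
graver [([119, 214, 126, 256], 0.5)]
```

Run:
```python
import cv2
a=cv2.imread("pics/top0.png")[130:280,100:460]; cv2.imwrite("pics/top0z.png",cv2.resize(a,(792,330),interpolation=cv2.INTER_CUBIC))
a=cv2.imread("pics/side0.png")[150:360,180:380]; cv2.imwrite("pics/side0z.png",cv2.resize(a,None,fx=2.8,fy=2.8,interpolation=cv2.INTER_CUBIC))
```

```text
(no output)
```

View pics/top0z.png

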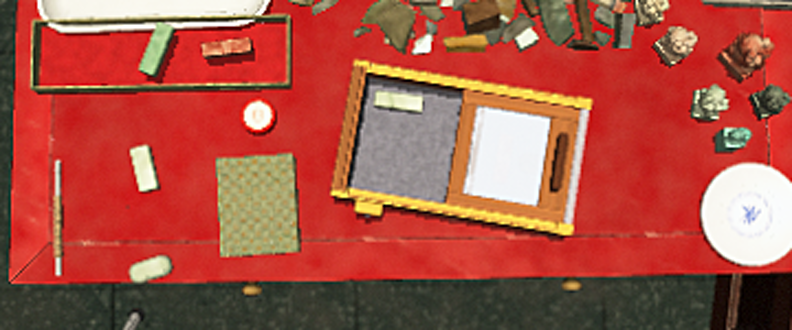

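View pics/side0z.png

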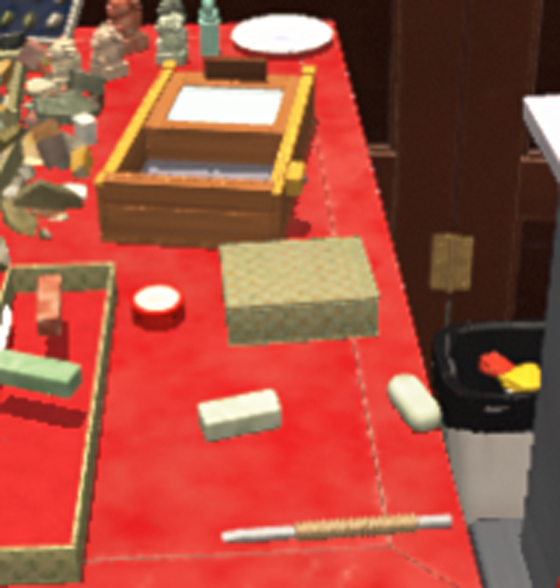

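View pics/top0.png

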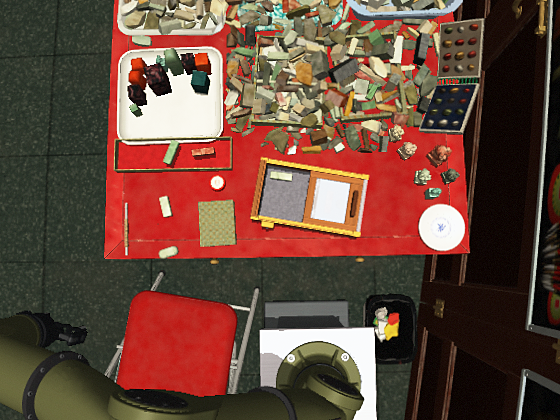

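```bash
cat > h.py <<'E'
import numpy as np, cv2
from rig import robot
from scipy.spatial.transform import Rotation as R
def cam(n):
    c=robot.calibration(n); f=210/np.tan(np.radians(c["vfov"]/2))
    K=np.array([[f,0,c["cx"]],[0,f,c["cy"]],[0,0,1.]])
    q=c["orientation"]; M=R.from_quat([q[1],q[2],q[3],q[0]]).as_matrix()@np.diag([1,-1,-1])
    return K,np.array(c["D"]),np.array(c["xyz"]),M
def proj(n,P):
    K,D,t,M=cam(n); Pc=(np.atleast_2d(P)-t)@M
    return cv2.projectPoints(Pc.astype(float),np.zeros(3),np.zeros(3),K,D)[0][:,0]
def onz(n,uv,z):
    K,D,t,M=cam(n); p=cv2.undistortPoints(np.array(uv,float).reshape(-1,1,2),K,D)[:,0]
    d=np.c_[p,np.ones(len(p))]@M.T
    return t+d*((z-t[2])/d[:,2])[:,None]
E
python3 - <<'E'
import cv2
a=cv2.imread("pics/top0.png")
cv2.imwrite("pics/a1.png",cv2.resize(a[150:245,245:375],None,fx=6,fy=6,interpolation=cv2.INTER_CUBIC))
cv2.imwrite("pics/a2.png",cv2.resize(a[165:265,115:245],None,fx=6,fy=6,interpolation=cv2.INTER_CUBIC))
a=cv2.imread("pics/side0.png")
cv2.imwrite("pics/a3.png",cv2.resize(a[165:265,200:310],None,fx=6,fy=6,interpolation=cv2.INTER_CUBIC))
cv2.imwrite("pics/a4.png",cv2.resize(a[275:350,240:345],None,fx=7,fy=7,interpolation=cv2.INTER_CUBIC))
E
```

```text
(no output)
```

View pics/a1.png

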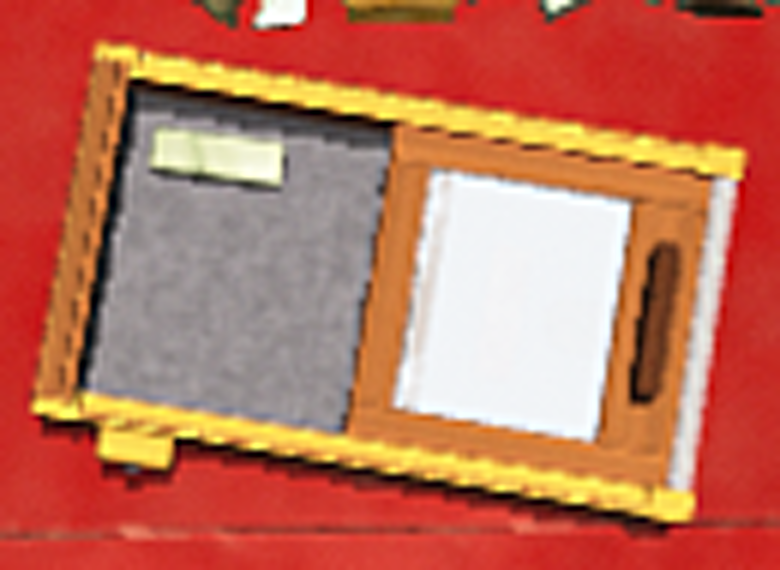

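View pics/a2.png

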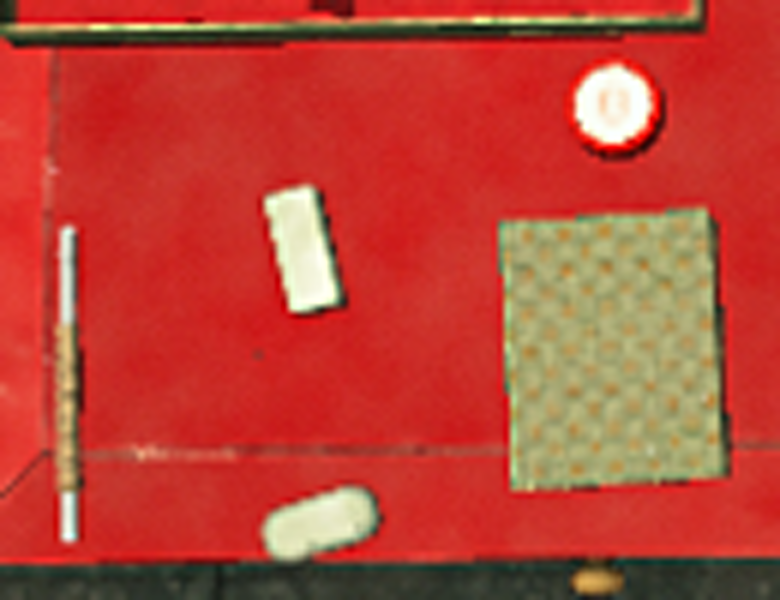

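View pics/a3.png

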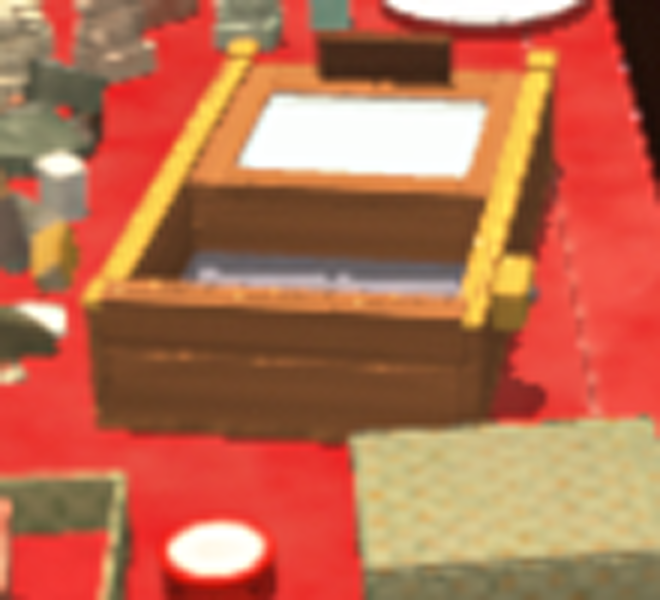

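View pics/a4.png

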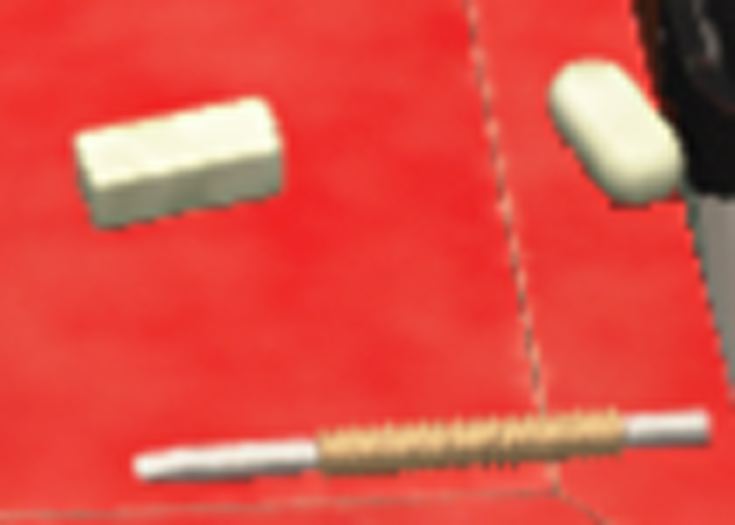

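```bash
cat > fit.py <<'E'
from h import *
from scipy.optimize import least_squares
def px(o,s,L): return np.array(o)+(np.array(L,float)+.5)/s-.5
def T(p,P):
    c,s=np.cos(p[2]),np.sin(p[2]); P=np.array(P,float)
    return np.c_[p[0]+c*P[:,0]-s*P[:,1],p[1]+s*P[:,0]+c*P[:,1],P[:,2]]
def fit(obs,p0,lab):
    def r(p): return np.concatenate([(proj(n,T(p,P))-uv).ravel() for n,P,uv in obs])
    S=least_squares(r,p0,loss='soft_l1'); print(lab,S.x.round(3)); 
    for n,P,uv in obs: print(n,(proj(n,T(S.x,P))-uv).round(1).tolist())
    return S.x
tS=("top",[[29,12,19],[29,-12,19],[-29,-12,19],[-29,12,19]],px((115,165),6,[(264,198),(313,185),(343,300),(294,314)]))
sS=("side",[[29,12,19],[-29,12,19],[29,-12,19],[-29,-12,19]],px((240,275),7,[(95,185),(280,145),(78,135),(262,98)]))
tC=("top",[[85,150,62],[-85,150,62],[-85,-150,62],[85,-150,62]],px((245,150),6,[(98,43),(33,412),(693,520),(745,150)]))
sC=("side",[[85,150,62],[85,150,0],[-85,150,0],[85,-150,62],[-85,-150,62]],px((200,165),6,[(85,298),(100,428),(488,438),(235,45),(550,55)]))
a=onz("top",tS[2],19).mean(0); b=onz("side",sS[2],19).mean(0); print("seal",a,b)
for o in ([tS],[sS],[tS,sS]): fit(o,[a[0],a[1],.2],"seal")
a=onz("top",tC[2],62).mean(0)
for o in ([tC],[sC],[tC,sC]): p=fit(o,[a[0],a[1],-.15],"case")
def inv(P):
    d=P-np.array([p[0],p[1],0]); c,s=np.cos(p[2]),np.sin(p[2]); return np.c_[c*d[:,0]+s*d[:,1],-s*d[:,0]+c*d[:,1]]
hd=onz("top",px((245,150),6,[(656,322)]),82); print("handle",hd,inv(hd))
hs=onz("side",px((200,165),6,[(388,38)]),82);print("handle side +y face top",hs,inv(hs))
for z,l in ((56,[(392,128),(350,430)]),): e=onz("top",px((245,150),6,l),z); print("door lead edge",inv(e))
print("seal_bay",inv(onz("top",px((245,150),6,[(155,130),(286,148),(282,186),(150,170)]),24)))
E
python3 fit.py
```

```text
seal [495.09716929 419.34021607  19.        ] [496.24710862 422.88744724  19.        ]
seal [4.95108e+02 4.19343e+02 2.63000e-01]
top [[-0.0, -0.1], [-0.0, -0.3], [0.1, 0.2], [0.0, 0.2]]
seal [4.96140e+02 4.22798e+02 2.55000e-01]
side [[-0.3, 0.1], [1.1, 0.0], [-0.8, 0.0], [0.2, -0.2]]
seal [4.95748e+02 4.20803e+02 2.62000e-01]
top [[-0.5, -0.4], [-0.5, -0.5], [-0.5, -0.0], [-0.5, 0.0]]
side [[-0.1, -0.5], [1.3, -0.7], [-0.6, -0.5], [0.3, -0.9]]
case [ 5.09762e+02  1.45840e+01 -1.81000e-01]
top [[-0.2, 0.2], [-0.1, -0.2], [-0.0, -0.1], [0.4, 0.1]]
case [ 5.11069e+02  1.31060e+01 -1.68000e-01]
side [[0.4, 0.4], [-0.1, -0.3], [-0.2, 1.4], [-0.4, -1.1], [0.3, -1.1]]
case [ 5.10178e+02  1.44840e+01 -1.76000e-01]
top [[-0.4, 0.3], [0.0, -0.1], [0.2, -0.5], [0.3, -0.4]]
side [[0.3, 0.5], [-0.2, -0.2], [-0.4, 1.7], [0.3, -1.0], [1.0, -0.9]]
handle [[ 485.96483613 -100.99159542   82.        ]] [[  -3.56771716 -117.93334318]]
handle side +y face top [[487.64447896 -92.00875636  82.        ]] [[  -3.49090615 -108.79514327]]
door lead edge [[ 69.49371709  10.6114864 ]
 [-70.14733234   8.21541684]]
seal_bay [[ 57.524615   119.31537948]
 [ 58.75707952  57.45943552]
 [ 40.67301581  56.48021609]
 [ 38.41575656 118.53912159]]
```

```bash
cat > plan.py <<'E'
import sys
from h import *
# plan.py x y z toolY_angle nrows : per-row list in scaled units (world-straight line, uniform turn)
def plan(x,y,z,a,n):
    s=robot.sense(); q=s["ee_rot"]; M=R.from_quat([q[1],q[2],q[3],q[0]]).as_matrix()
    a0=np.arctan2(M[1,1],M[0,1]); d=np.array([x,y,z])-s["position"]
    da=(a-a0+np.pi)%(2*np.pi)-np.pi
    if abs(da)>np.pi/2: da-=np.sign(da)*np.pi
    print("pos",s["position"].round(1),"a0",round(a0,3),"tilt z",M[:,2].round(3),"d",d.round(1),"da",round(da,3),"F",s["ft_force"].round(2),"w",round(s["grip_width"],1),"t",round(s["time"],2), "tool d",(M.T@d/150).round(4), "turn",round(-da/2/np.pi,4))
    for i in range(n):
        v=R.from_rotvec([0,0,da*i/n]).as_matrix()@M
        print((v.T@d/150/n).round(4), round(-da/n/2/np.pi,4))
if __name__=="__main__": plan(*map(float,sys.argv[1:5]),int(sys.argv[5]))
E
python3 plan.py 495.7 420.8 100 1.833 10
```

```text
pos [200.1 592.1 239.3] a0 1.245 tilt z [ 0.  0. -1.] d [ 295.6 -171.3 -139.3] da 0.588 F [0.38 0.1  0.99] w 85.5 t 1.1 tool d [-2.2326 -0.451   0.9286] turn -0.0936
[-0.2233 -0.0451  0.0929] -0.0094
[-0.2202 -0.0581  0.0929] -0.0094
[-0.2164 -0.071   0.0929] -0.0094
[-0.2119 -0.0836  0.0929] -0.0094
[-0.2066 -0.0959  0.0929] -0.0094
[-0.2006 -0.1079  0.0929] -0.0094
[-0.1939 -0.1195  0.0929] -0.0094
[-0.1866 -0.1307  0.0929] -0.0094
[-0.1786 -0.1414  0.0929] -0.0094
[-0.1699 -0.1517  0.0929] -0.0094
```

>>> arm_command --pt "-0.223 -0.045 0.093 -0.0094 -0.2" --pt "-0.22 -0.058 0.093 -0.0094 -0.2" --pt "-0.216 -0.071 0.093 -0.0094 -0.2" --pt "-0.212 -0.084 0.093 -0.0094 -0.2" --pt "-0.207 -0.096 0.093 -0.0094 -0.2" --pt "-0.2 -0.108 0.093 -0.0094 -0.2" --pt "-0.194 -0.12 0.093 -0.0094 -0.2" --pt "-0.187 -0.131 0.093 -0.0094 -0.2" --pt "-0.179 -0.141 0.093 -0.0094 -0.2" --pt "-0.17 -0.152 0.093 -0.0094 -0.2" --newtons 25

```text
time: 2.1
position: [502.4, 427.2, 96.6]
ee_rot: [0.001, -0.15, 0.989, 0.005]
ft_force: [0.4, 0.6, -0.0]
grip_width: 50.9
```

```bash
python3 plan.py 495.7 420.8 60 1.833 1
```

```text
pos [502.4 427.2  96.6] a0 1.872 tilt z [-0.    0.01 -1.  ] d [ -6.7  -6.4 -36.6] da -0.039 F [ 0.36  0.59 -0.01] w 50.9 t 2.1 tool d [ 0.0559 -0.0301  0.2435] turn 0.0062
[ 0.0559 -0.0301  0.2435] 0.0062
```

>>> arm_command --pt "0.014 -0.008 0.06 0.002 -0.2" --pt "0.014 -0.008 0.06 0.002 -0.2" --pt "0.014 -0.008 0.06 0.002 -0.2" --pt "0.014 -0.008 0.06 0 -0.2" --pt "0 0 0 0 -0.2" --pt "0 0 0 0 -0.2" --pt "0 0 0 0 -0.2" --pt "0 0 0 0 -0.2" --pt "0 0 0 0 -0.2" --pt "0 0 0 0 -0.2"

```text
time: 3.1
position: [497.9, 418.4, 57.7]
ee_rot: [0.001, -0.129, 0.992, 0.004]
ft_force: [0.1, 0.2, 0.6]
grip_width: 51.2
```

```bash
python3 plan.py 495.7 420.8 12 1.833 1
python3 - <<'E'
from h import *
im=robot.read_camera("side")[:,:,::-1]; cv2.imwrite("pics/s1.png",cv2.resize(im[230:350,220:345],None,fx=5,fy=5,interpolation=cv2.INTER_CUBIC))
im=robot.read_camera("top")[:,:,::-1]; cv2.imwrite("pics/t1.png",cv2.resize(im[165:265,115:245],None,fx=6,fy=6,interpolation=cv2.INTER_CUBIC))
E
```

```text
pos [497.9 418.4  57.7] a0 1.829 tilt z [ 0.001  0.009 -1.   ] d [ -2.2   2.4 -45.7] da 0.004 F [0.09 0.24 0.62] w 51.2 t 3.1 tool d [0.0111 0.0166 0.3047] turn -0.0006
[0.0111 0.0166 0.3047] -0.0006
```

View pics/s1.png

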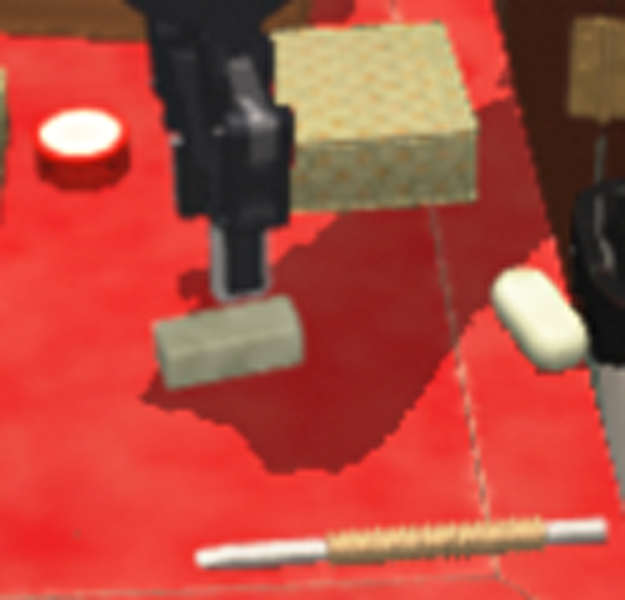

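View pics/t1.png

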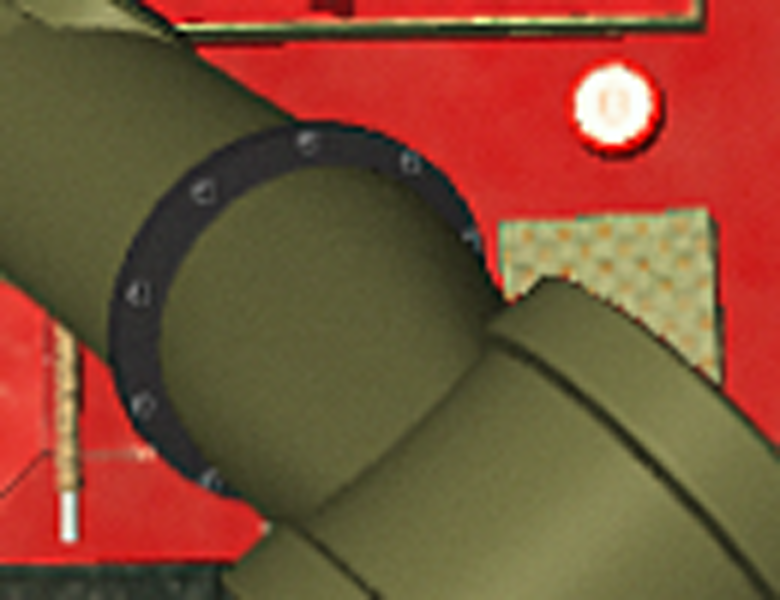

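>>> arm_command --pt "0.004 0.005 0.06 0 -0.2" --pt "0.004 0.005 0.06 0 -0.2" --pt "0.003 0.005 0.06 0 -0.2" --pt "0 0.001 0.05 0 -0.2" --pt "0 0 0.04 0 -0.2" --pt "0 0 0.025 0 -0.2" --pt "0 0 0.01 0 -0.2" --pt "0 0 0 0 -0.2" --pt "0 0 0 0 -0.2" --pt "0 0 0 0 -0.2"

```text
time: 4.2
position: [495.4, 420.2, 6.7]
ee_rot: [0.0, -0.129, 0.992, 0.004]
ft_force: [0.2, 0.5, 0.3]
grip_width: 51.2
```

```bash
python3 plan.py 495.7 420.8 12 1.833 1
python3 - <<'E'
from h import *
im=robot.read_camera("side")[:,:,::-1]; cv2.imwrite("pics/s2.png",cv2.resize(im[230:350,220:345],None,fx=5,fy=5,interpolation=cv2.INTER_CUBIC))
E
```

```text
pos [495.4 420.2   6.7] a0 1.829 tilt z [-0.     0.008 -1.   ] d [0.3 0.6 5.3] da 0.004 F [0.22 0.47 0.25] w 51.2 t 4.2 tool d [-0.0033  0.0034 -0.0356] turn -0.0007
[-0.0033  0.0034 -0.0356] -0.0007
```

View pics/s2.png

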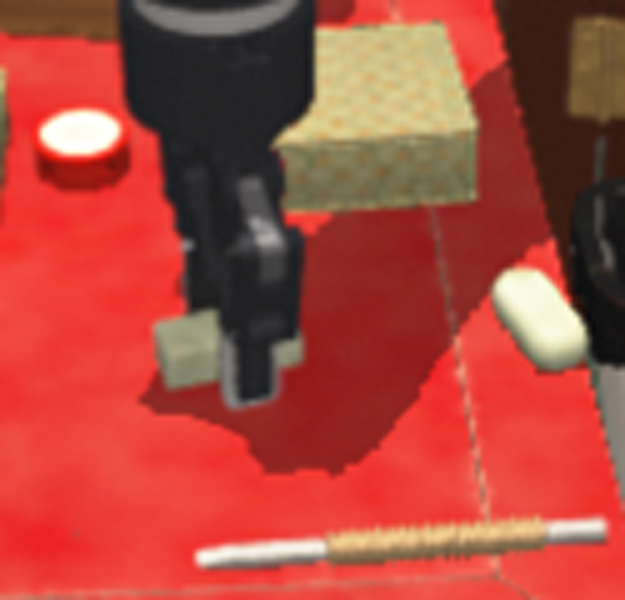

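>>> arm_command --pt "-0.01 0 -0.015 0 -0.2" --pt "-0.006 0 -0.01 0 -0.2" --pt "0 0 0 0 -0.2" --pt "0 0 0 0 -0.2" --pt "0 0 0 0 0.5" --pt "0 0 0 0 0.9" --pt "0 0 0 0 0.9" --pt "0 0 0 0 0.9" --pt "0 0 0 0 0.9" --pt "0 0 0 0 0.9" --newtons 30

```text
time: 5.25
position: [498.5, 421.3, 12.0]
ee_rot: [0.001, -0.128, 0.992, 0.004]
ft_force: [-0.8, 0.4, 1.3]
grip_width: 23.6
```

```bash
python3 plan.py 495.7 420.8 12 1.833 1
python3 - <<'E'
from h import *
im=robot.read_camera("side")[:,:,::-1]; cv2.imwrite("pics/s3.png",cv2.resize(im[230:350,220:345],None,fx=5,fy=5,interpolation=cv2.INTER_CUBIC))
E
```

```text
pos [498.5 421.3  12. ] a0 1.829 tilt z [ 0.002  0.009 -1.   ] d [-2.8 -0.5 -0. ] da 0.004 F [-0.83  0.43  1.3 ] w 23.6 t 5.25 tool d [0.0192 0.0013 0.0002] turn -0.0007
[0.0192 0.0013 0.0002] -0.0007
```

View pics/s3.png

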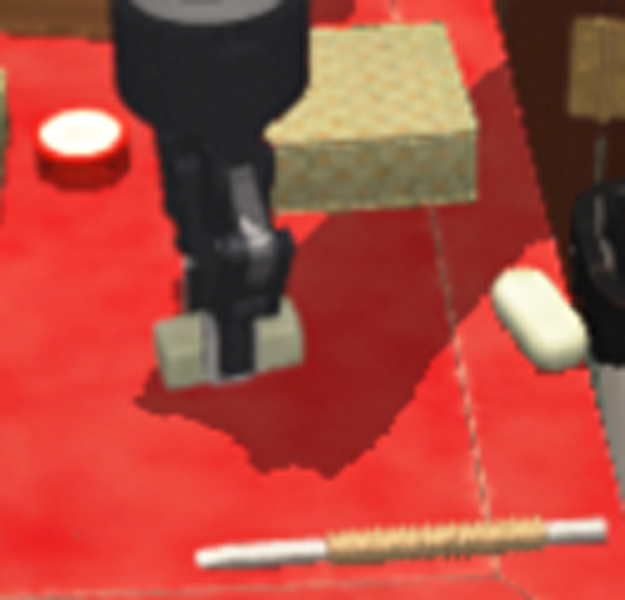

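>>> arm_command --pt "0 0 -0.06 0 0.9" --pt "0 0 -0.1 0 0.9" --pt "0 0 -0.14 0 0.9" --pt "0 0 -0.14 0 0.9" --pt "0 0 -0.12 0 0.9" --pt "0 0 -0.08 0 0.9" --pt "0 0 -0.04 0 0.9" --pt "0 0 0 0 0.9" --pt "0 0 0 0 0.9" --pt "0 0 0 0 0.9"

```text
time: 6.3
position: [497.6, 419.9, 122.7]
ee_rot: [0.001, -0.129, 0.992, 0.004]
ft_force: [-0.5, -0.5, -0.9]
grip_width: 23.2
```

```bash
python3 plan.py 507 82 110 1.393 10
```

```text
pos [497.6 419.9 122.7] a0 1.829 tilt z [ 0.001  0.009 -1.   ] d [   9.4 -337.9  -12.7] da -0.436 F [-0.51 -0.47 -0.94] w 23.2 t 6.3 tool d [ 0.5151 -2.1945  0.0646] turn 0.0694
[ 0.0515 -0.2194  0.0065] 0.0069
[ 0.0419 -0.2215  0.0065] 0.0069
[ 0.0322 -0.2231  0.0065] 0.0069
[ 0.0225 -0.2243  0.0065] 0.0069
[ 0.0127 -0.2251  0.0066] 0.0069
[ 0.0028 -0.2254  0.0066] 0.0069
[-0.007  -0.2253  0.0066] 0.0069
[-0.0168 -0.2248  0.0067] 0.0069
[-0.0266 -0.2238  0.0067] 0.0069
[-0.0363 -0.2225  0.0067] 0.0069
```

>>> arm_command --pt "0.04 -0.12 0 0.007 0.9" --pt "0.045 -0.22 0 0.007 0.9" --pt "0.035 -0.223 0 0.007 0.9" --pt "0.025 -0.224 0 0.007 0.9" --pt "0.015 -0.225 0 0.007 0.9" --pt "0.005 -0.225 0 0.007 0.9" --pt "-0.005 -0.225 0 0.007 0.9" --pt "-0.015 -0.225 0 0.007 0.9" --pt "-0.02 -0.18 0 0.007 0.9" --pt "-0.02 -0.08 0 0.006 0.9"

```text
time: 7.3
position: [494.8, 115.9, 110.9]
ee_rot: [-0.007, 0.093, 0.996, 0.002]
ft_force: [1.0, 0.3, 0.0]
grip_width: 23.4
```

```bash
python3 plan.py 507 82 100 1.393 1
```

```text
pos [494.8 115.9 110.9] a0 1.384 tilt z [-0.014  0.006 -1.   ] d [ 12.2 -33.9 -10.9] da 0.009 F [0.95 0.31 0.03] w 23.4 t 7.3 tool d [-0.1231 -0.2071  0.0702] turn -0.0014
[-0.1231 -0.2071  0.0702] -0.0014
```

>>> arm_command --pt "-0.03 -0.06 0 0 0.9" --pt "-0.03 -0.06 0 0 0.9" --pt "-0.03 -0.045 0.01 0 0.9" --pt "-0.02 -0.02 0.01 0 0.9" --pt "0 0 0.01 0 0.9" --pt "0 0 0 0 0.9" --pt "0 0 0 0 0.9" --pt "0 0 0 0 0.9" --pt "0 0 0 0 0.9" --pt "0 0 0 0 0.9"

```text
time: 8.3
position: [507.0, 88.3, 104.7]
ee_rot: [-0.008, 0.09, 0.996, 0.004]
ft_force: [0.6, -0.4, -0.3]
grip_width: 23.8
```

```bash
python3 plan.py 507 82 50 1.393 1;  python3 - <<'E'
from h import *
im=robot.read_camera("side")[:,:,::-1]; cv2.imwrite("pics/s4.png",cv2.resize(im[130:250,190:320],None,fx=5,fy=5,interpolation=cv2.INTER_CUBIC))
im=robot.read_camera("top")[:,:,::-1]; cv2.imwrite("pics/t4.png",cv2.resize(im[150:245,245:375],None,fx=6,fy=6,interpolation=cv2.INTER_CUBIC))
E
```

```text
pos [507.   88.3 104.7] a0 1.391 tilt z [-0.015  0.009 -1.   ] d [  0.   -6.3 -54.7] da 0.002 F [ 0.58 -0.38 -0.32] w 23.8 t 8.3 tool d [-0.0136 -0.0436  0.364 ] turn -0.0003
[-0.0136 -0.0436  0.364 ] -0.0003
```

View pics/s4.png

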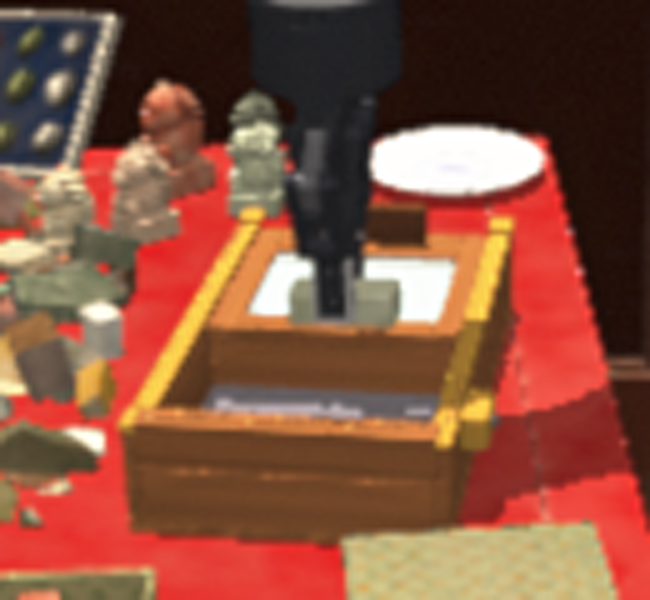

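View pics/t4.png

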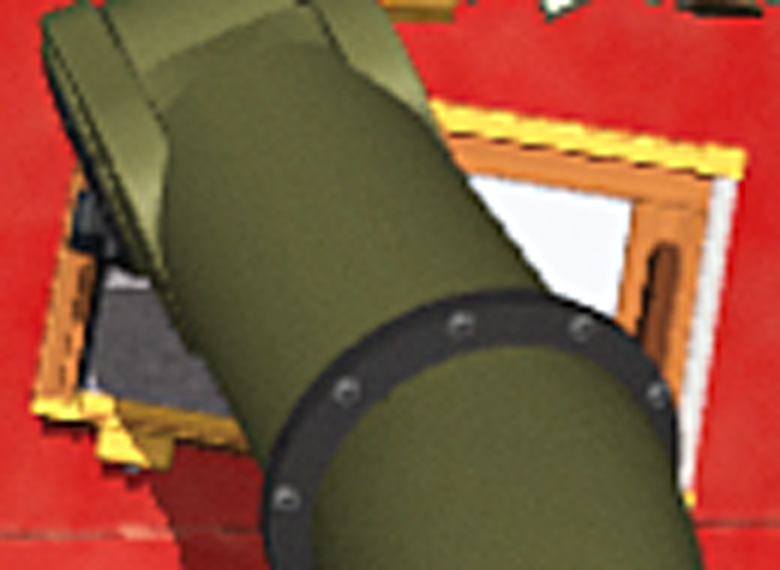

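>>> arm_command --pt "-0.003 -0.012 0.06 0 0.9" --pt "-0.003 -0.012 0.06 0 0.9" --pt "-0.003 -0.012 0.06 0 0.9" --pt "-0.003 -0.005 0.06 0 0.9" --pt "0 0 0.06 0 0.9" --pt "0 0 0.03 0 0.9" --pt "0 0 0.01 0 0.9" --pt "0 0 0 0 0.9" --pt "0 0 0 0 0.9" --pt "0 0 0 0 0.9"

```text
time: 9.4
position: [506.5, 81.6, 48.2]
ee_rot: [-0.008, 0.09, 0.996, 0.003]
ft_force: [0.7, -0.3, -0.4]
grip_width: 23.7
```

```bash
python3 plan.py 507 82 21 1.393 1;  python3 - <<'E'
from h import *
im=robot.read_camera("side")[:,:,::-1]; cv2.imwrite("pics/s5.png",cv2.resize(im[130:250,190:320],None,fx=5,fy=5,interpolation=cv2.INTER_CUBIC))
E
```

```text
pos [506.5  81.6  48.2] a0 1.391 tilt z [-0.016  0.008 -1.   ] d [  0.5   0.4 -27.2] da 0.002 F [ 0.71 -0.27 -0.43] w 23.7 t 9.4 tool d [-0.0059  0.0026  0.181 ] turn -0.0004
[-0.0059  0.0026  0.181 ] -0.0004
```

View pics/s5.png

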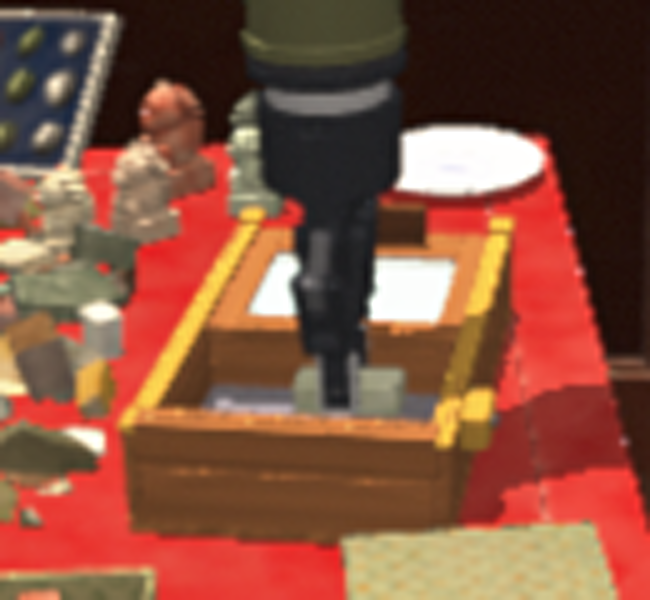

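>>> arm_command --pt "0 0 0.03 0 0.9" --pt "0 0 0.03 0 0.9" --pt "0 0 0.03 0 0.9" --pt "0 0 0.02 0 0.9" --pt "0 0 0.01 0 0.9" --pt "0 0 0 0 0.9" --pt "0 0 0 0 0.9" --pt "0 0 0 0 0.9" --pt "0 0 0 0 0.9" --pt "0 0 0 0 0.9"

```text
time: 10.45
position: [506.6, 81.8, 29.2]
ee_rot: [-0.008, 0.09, 0.996, 0.004]
ft_force: [-0.4, 0.5, -1.0]
grip_width: 23.7
```

>>> arm_command --pt "0 0 0.014 0 0.9" --pt "0 0 0.014 0 0.9" --pt "0 0 0.01 0 0.9" --pt "0 0 0.006 0 0.9" --pt "0 0 0.004 0 0.9" --pt "0 0 0 0 0.9" --pt "0 0 0 0 0.9" --pt "0 0 0 0 0.9" --pt "0 0 0 0 0.9" --pt "0 0 0 0 0.9"

```text
time: 11.45
position: [506.7, 81.9, 21.5]
ee_rot: [-0.008, 0.09, 0.996, 0.004]
ft_force: [-0.2, -0.9, -0.2]
grip_width: 23.6
```

>>> arm_command --pt "0 0 0.004 0 0.9" --pt "0 0 0.004 0 0.9" --pt "0 0 0.004 0 0.9" --pt "0 0 0.003 0 0.9" --pt "0 0 0.002 0 0.9" --pt "0 0 0 0 0.9" --pt "0 0 0 0 0.9" --pt "0 0 0 0 0.9" --pt "0 0 0 0 0.9" --pt "0 0 0 0 0.9"

```text
time: 12.45
position: [506.8, 81.9, 20.3]
ee_rot: [-0.007, 0.09, 0.996, 0.004]
ft_force: [-0.3, -0.0, 2.3]
grip_width: 23.6
```

>>> arm_command --pt "0 0 0.004 0 0.9" --pt "0 0 0.004 0 0.9" --pt "0 0 0.003 0 0.9" --pt "0 0 0 0 0.9" --pt "0 0 0 0 0.6" --pt "0 0 0 0 0.4" --pt "0 0 0 0 0.2" --pt "0 0 0 0 0.1" --pt "0 0 0 0 0.1" --pt "0 0 0 0 0.1"

```text
time: 13.45
position: [506.8, 81.9, 19.7]
ee_rot: [-0.006, 0.09, 0.996, 0.003]
ft_force: [0.1, 0.7, 0.5]
grip_width: 38.5
```

```bash
python3 plan.py 507 82 21 1.393 1;  python3 - <<'E'
from h import *
im=robot.read_camera("side")[:,:,::-1]; cv2.imwrite("pics/s6.png",cv2.resize(im[130:250,190:320],None,fx=5,fy=5,interpolation=cv2.INTER_CUBIC))
E
```

```text
pos [506.8  81.9  19.7] a0 1.391 tilt z [-0.012  0.008 -1.   ] d [0.2 0.1 1.3] da 0.002 F [0.13 0.68 0.55] w 38.5 t 13.45 tool d [-0.001   0.0006 -0.0087] turn -0.0004
[-0.001   0.0006 -0.0087] -0.0004
```

View pics/s6.png

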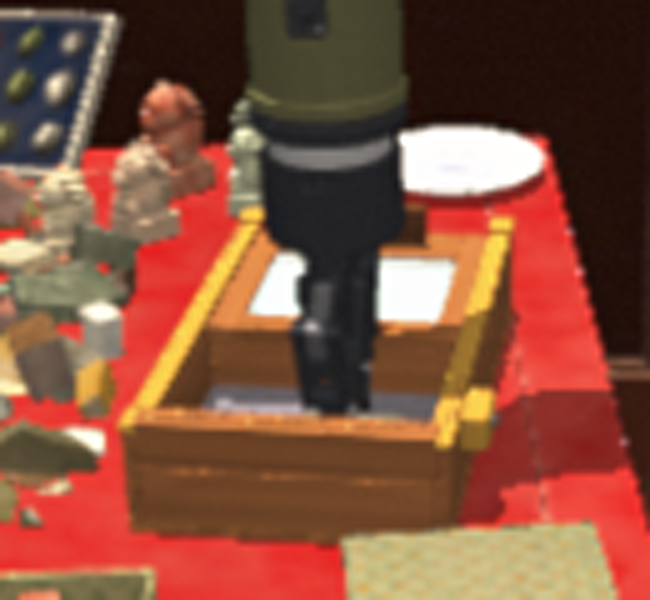

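>>> arm_command --pt "0 0 -0.02 0 0.1" --pt "0 0 -0.04 0 0.1" --pt "0 0 -0.08 0 0.1" --pt "0 0 -0.12 0 0.1" --pt "0 0 -0.14 0 0.1" --pt "0 0 -0.14 0 0.1" --pt "0 0 -0.12 0 0.1" --pt "0 0 -0.08 0 0.1" --pt "0 0 -0.03 0 0.1" --pt "0 0 0 0 0.1"

```text
time: 14.5
position: [508.4, 81.2, 146.9]
ee_rot: [-0.004, 0.09, 0.996, 0.004]
ft_force: [-0.7, 0.0, -1.1]
grip_width: 38.5
```

```bash
python3 plan.py 475 -150 140 1.393 1;  python3 - <<'E'
from h import *
im=robot.read_camera("side")[:,:,::-1]; cv2.imwrite("pics/s7.png",cv2.resize(im[130:250,190:320],None,fx=5,fy=5,interpolation=cv2.INTER_CUBIC))
E
```

```text
pos [508.4  81.2 146.9] a0 1.391 tilt z [-0.008  0.009 -1.   ] d [ -33.4 -231.2   -6.9] da 0.002 F [-0.75  0.03 -1.15] w 38.5 t 14.5 tool d [-0.0569 -1.5563  0.0344] turn -0.0003
[-0.0569 -1.5563  0.0344] -0.0003
```

View pics/s7.png

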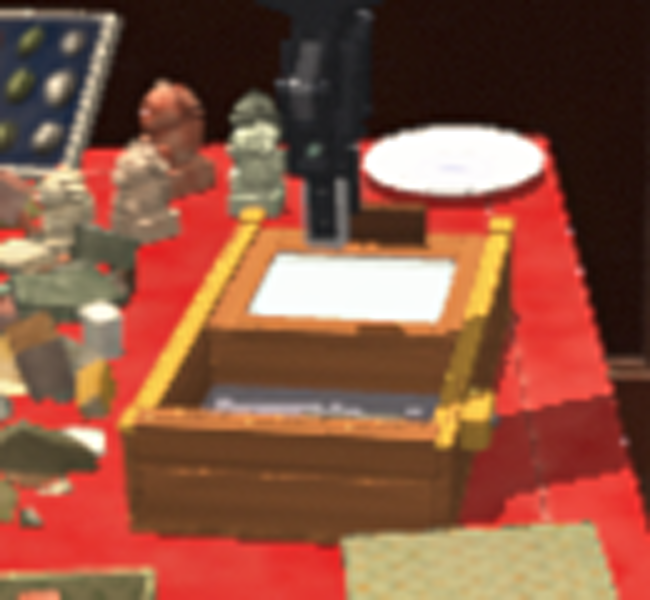

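>>> arm_command --pt "0 -0.1 0 0 0.6" --pt "0 -0.18 0 0 1" --pt "0 -0.2 0 0 1" --pt "0 -0.2 0 0 1" --pt "0 -0.2 0 0 1" --pt "0 -0.18 0 0 1" --pt "0 -0.14 0 0 1" --pt "0 -0.08 0 0 1" --pt "0 -0.03 0 0 1" --pt "0 0 0 0 1"

```text
time: 15.55
position: [463.9, -126.4, 138.2]
ee_rot: [-0.012, 0.091, 0.996, 0.003]
ft_force: [0.0, 0.0, -0.1]
grip_width: -0.3
```

```bash
python3 plan.py 480 -143 80 1.393 1;  python3 - <<'E'
from h import *
im=robot.read_camera("side")[:,:,::-1]; cv2.imwrite("pics/s8.png",cv2.resize(im[110:230,190:320],None,fx=5,fy=5,interpolation=cv2.INTER_CUBIC))
im=robot.read_camera("top")[:,:,::-1]; cv2.imwrite("pics/t8.png",cv2.resize(im[140:245,245:455],None,fx=3.8,fy=3.8,interpolation=cv2.INTER_CUBIC))
E
```

```text
pos [ 463.9 -126.4  138.2] a0 1.389 tilt z [-0.024  0.009 -1.   ] d [ 16.1 -16.6 -58.2] da 0.004 F [ 0.04  0.02 -0.07] w -0.3 t 15.55 tool d [-0.1351 -0.0914  0.3847] turn -0.0006
[-0.1351 -0.0914  0.3847] -0.0006
```

View pics/s8.png

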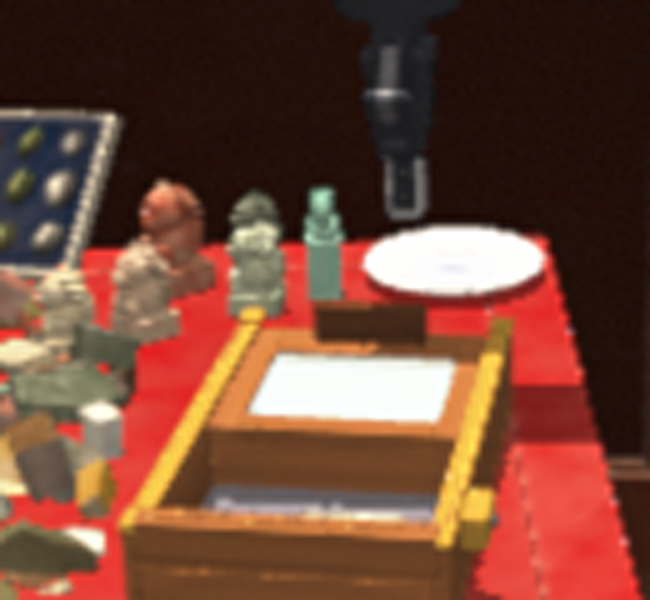

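View pics/t8.png

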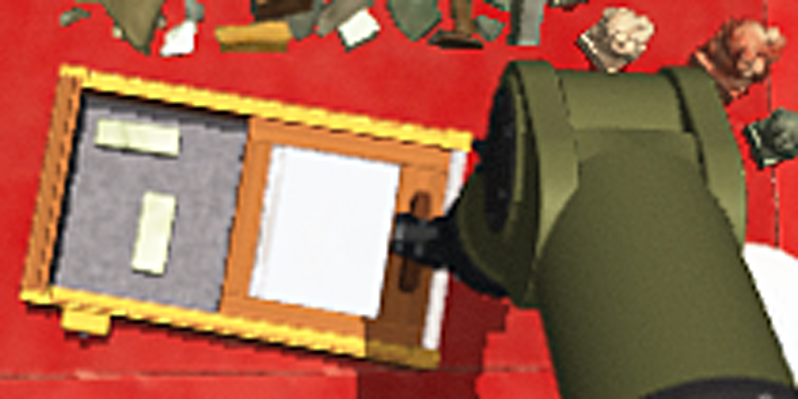

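>>> arm_command --pt "-0.03 -0.03 0 0 1" --pt "-0.04 -0.04 0 0 1" --pt "-0.03 -0.03 0 0 1" --pt "-0.015 -0.01 0.02 0 1" --pt "0 0 0.06 0 1" --pt "0 0 0.07 0 1" --pt "0 0 0.06 0 1" --pt "0 0 0.03 0 1" --pt "0 0 0 0 1" --pt "0 0 0 0 1"

```text
time: 16.65
position: [479.4, -141.7, 97.6]
ee_rot: [-0.013, 0.086, 0.996, 0.004]
ft_force: [-0.4, 0.3, -0.1]
grip_width: 0.1
```

```bash
python3 plan.py 481.5 -140 74 1.393 1;  python3 - <<'E'
from h import *
im=robot.read_camera("side")[:,:,::-1]; cv2.imwrite("pics/s9.png",cv2.resize(im[110:230,190:320],None,fx=5,fy=5,interpolation=cv2.INTER_CUBIC))
im=robot.read_camera("top")[:,:,::-1]; cv2.imwrite("pics/t9.png",cv2.resize(im[140:245,285:415],None,fx=6,fy=6,interpolation=cv2.INTER_CUBIC))
E
```

```text
pos [ 479.4 -141.7   97.6] a0 1.398 tilt z [-0.024  0.011 -1.   ] d [  2.1   1.7 -23.6] da -0.005 F [-0.37  0.25 -0.09] w 0.1 t 16.65 tool d [-0.0158  0.0127  0.1573] turn 0.0008
[-0.0158  0.0127  0.1573] 0.0008
```

View pics/s9.png

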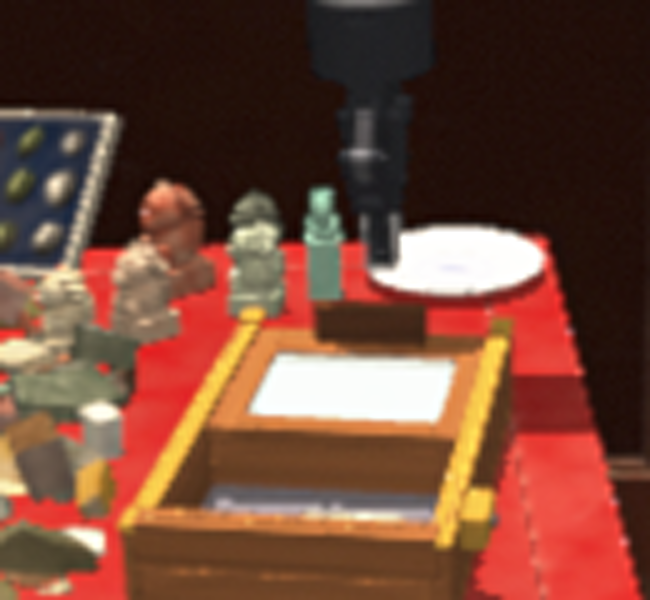

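View pics/t9.png

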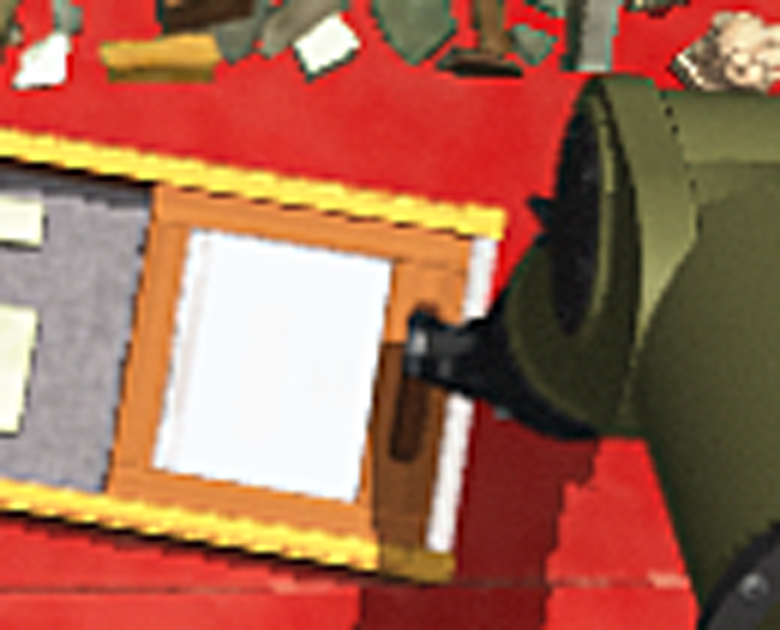

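Run:
```python
from h import *
u=lambda X,Y:(285+(X+.5)/6-.5,140+(Y+.5)/6-.5)
P=onz("top",[u(408,360)],92)[0]; print("finger left edge if z 92",P)
for tip in (90,98,110): print(tip, onz("top",[u(408,345)],tip)[0])
print("handle -y side",onz("top",[u(442,330),u(418,460)],82))
# case-frame coordinates
p=np.array([510.2,14.5]); c,s=np.cos(-.178),np.sin(-.178)
def inv(q): d=np.array(q)[:2]-p; return np.array([c*d[0]+s*d[1],-s*d[0]+c*d[1]])
for z in (90,98,110): print(inv(onz("top",[u(408,345)],z)[0]))
print(inv([479.4,-141.7]))
```

```text
finger left edge if z 92 [494.54603699 -96.29755879  92.        ]
90 [501.48816642 -96.81553789  90.        ]
98 [500.38620859 -95.64304628  98.        ]
110 [498.73327185 -93.88430886 110.        ]
handle -y side [[ 509.06689982 -113.38636879   82.        ]
 [ 451.18925993 -100.71628425   82.        ]]
[  11.13551465 -111.09925892]
[   9.84336483 -110.14040727]
[   7.90514011 -108.70212979]
[  -2.65634247 -159.18550136]
```

Run:
```python
from h import *
s=robot.sense(); q=s["ee_rot"]; M=R.from_quat([q[1],q[2],q[3],q[0]]).as_matrix()
o=[];
for zz in (8,0,-11,-40,-65,-100):
  for yy in (-14,14): 
    P=s["position"]+M@np.array([0,yy,zz]); a=proj("top",P)[0]; b=proj("side",P)[0]
    print(zz,yy,((a-[285,140])*6).round(),((b-[190,110])*5).round())
```

```text
8 -14 [540. 395.] [386. 255.]
8 14 [477. 385.] [379. 271.]
0 -14 [543. 393.] [385. 243.]
0 14 [481. 383.] [379. 259.]
-11 -14 [549. 389.] [384. 227.]
-11 14 [485. 379.] [378. 242.]
-40 -14 [562. 379.] [382. 183.]
-40 14 [497. 369.] [375. 197.]
-65 -14 [575. 370.] [380. 144.]
-65 14 [508. 359.] [373. 158.]
-100 -14 [593. 357.] [377.  89.]
-100 14 [525. 346.] [370. 102.]
```

>>> arm_command --pt "0 0 0.03 0 1" --pt "0 0 0.035 0 1" --pt "0 0 0.03 0 1" --pt "0 0 0.02 0 1" --pt "0 0 0.01 0 1" --pt "0 0 0 0 1" --pt "0 0 0 0 1" --pt "0 0 0 0 1" --pt "0 0 0 0 1" --pt "0 0 0 0 1"

```text
time: 17.75
position: [479.8, -141.8, 78.5]
ee_rot: [-0.011, 0.087, 0.996, 0.004]
ft_force: [0.5, 0.1, 0.3]
grip_width: -0.1
```

```bash
python3 plan.py 484 -129 74 1.393 1;  python3 - <<'E'
from h import *
im=robot.read_camera("side")[:,:,::-1]; cv2.imwrite("pics/s10.png",cv2.resize(im[110:230,190:320],None,fx=5,fy=5,interpolation=cv2.INTER_CUBIC))
E
```

```text
pos [ 479.8 -141.8   78.5] a0 1.397 tilt z [-0.022  0.01  -1.   ] d [ 4.2 12.8 -4.5] da -0.004 F [0.54 0.05 0.32] w -0.1 t 17.75 tool d [-0.0133  0.0888  0.0304] turn 0.0007
[-0.0133  0.0888  0.0304] 0.0007
```

View pics/s10.png

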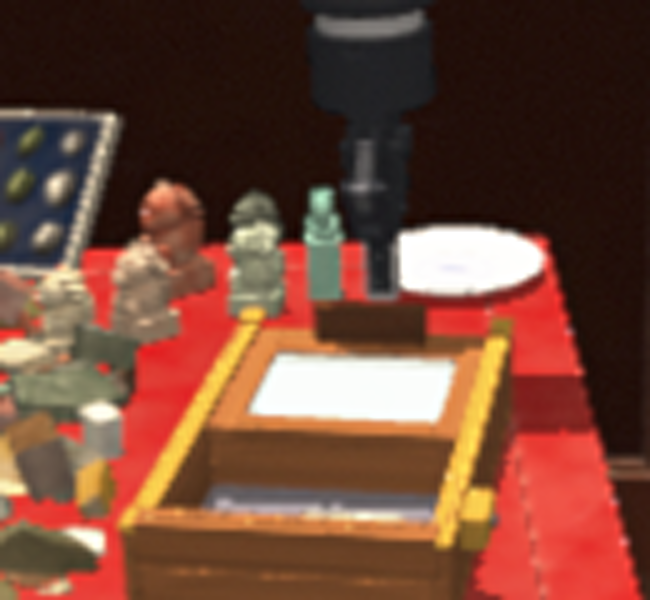

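>>> arm_command --pt "0 0 0.015 0 1" --pt "0 0 0.015 0 1" --pt "0 0 0.008 0 1" --pt "0 0 0 0 1" --pt "0 0.02 0 0 1" --pt "0 0.02 0 0 1" --pt "0 0.02 0 0 1" --pt "0 0.02 0 0 1" --pt "0 0.02 0 0 1" --pt "0 0.02 0 0 1"

```text
time: 18.8
position: [483.1, -122.5, 72.5]
ee_rot: [-0.011, 0.087, 0.996, 0.004]
ft_force: [0.5, -0.1, -1.2]
grip_width: -0.3
```

```bash
python3 plan.py 484 -129 74 1.393 1;  python3 - <<'E'
from h import *
im=robot.read_camera("side")[:,:,::-1]; cv2.imwrite("pics/s11.png",cv2.resize(im[110:230,190:320],None,fx=5,fy=5,interpolation=cv2.INTER_CUBIC))
E
```

```text
pos [ 483.1 -122.5   72.5] a0 1.397 tilt z [-0.022  0.01  -1.   ] d [ 0.9 -6.5  1.5] da -0.004 F [ 0.5  -0.07 -1.17] w -0.3 t 18.8 tool d [-0.0132 -0.0413 -0.0104] turn 0.0007
[-0.0132 -0.0413 -0.0104] 0.0007
```

View pics/s11.png

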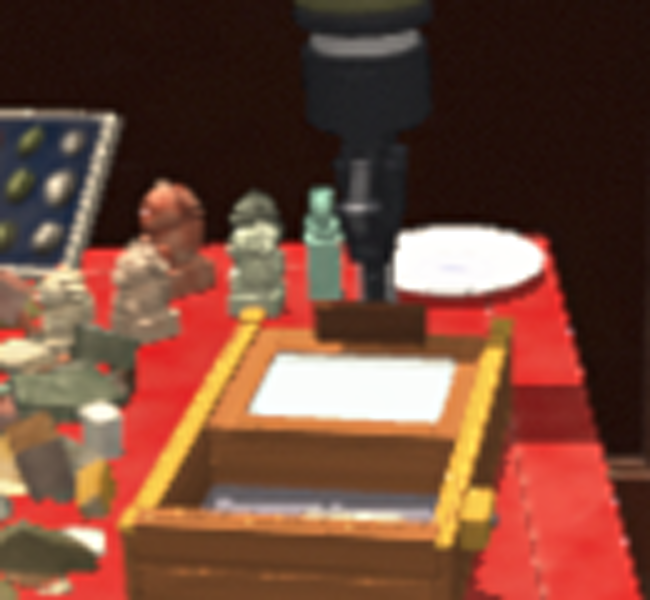

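>>> arm_command --pt "0 0.015 0 0 1" --pt "0 0.015 0 0 1" --pt "0 0.015 0 0 1" --pt "0 0.015 0 0 1" --pt "0 0.015 0 0 1" --pt "0 0.015 0 0 1" --pt "0 0.015 0 0 1" --pt "0 0.015 0 0 1" --pt "0 0.015 0 0 1" --pt "0 0.015 0 0 1"

```text
time: 19.85
position: [487.3, -100.1, 72.6]
ee_rot: [-0.011, 0.087, 0.996, 0.003]
ft_force: [-0.1, -2.5, -0.4]
grip_width: -0.1
```

```bash
python3 plan.py 484 -129 74 1.393 1;  python3 - <<'E'
from h import *
im=robot.read_camera("side")[:,:,::-1]; cv2.imwrite("pics/s12.png",cv2.resize(im[110:230,190:320],None,fx=5,fy=5,interpolation=cv2.INTER_CUBIC))
E
```

```text
pos [ 487.3 -100.1   72.6] a0 1.396 tilt z [-0.022  0.008 -1.   ] d [ -3.3 -28.9   1.4] da -0.003 F [-0.14 -2.52 -0.4 ] w -0.1 t 19.85 tool d [-0.0119 -0.1933 -0.0104] turn 0.0004
[-0.0119 -0.1933 -0.0104] 0.0004
```

View pics/s12.png

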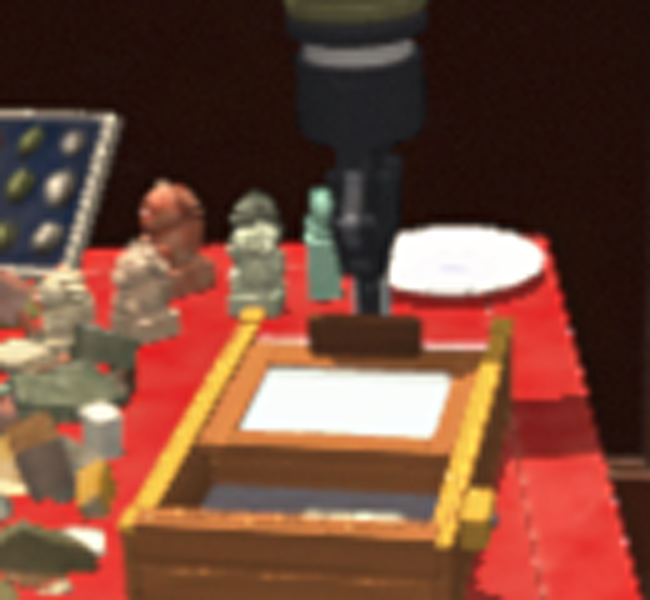

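```bash
cat > meas.py <<'E'
from h import *
import sys
p=np.array([510.2,14.5]); c,s=np.cos(-.178),np.sin(-.178)
def inv(q): d=np.array(q)[:2]-p; return np.array([c*d[0]+s*d[1],-s*d[0]+c*d[1]])
E
python3 - <<'E'
from meas import *
u=lambda X,Y:(190+(X+.5)/5-.5,110+(Y+.5)/5-.5)
print("handle front top", inv(onz("side",[u(366,320)],82)[0]))
print("door edge top", inv(onz("side",[u(325,448)],56)[0]))
st=robot.sense(); print("tcp",inv(st["position"]))
E
```

```text
handle front top [ -2.48967662 -87.03326441]
door edge top [ 0.67467804 37.10487048]
tcp [  -2.30667885 -116.30861287]
```

>>> arm_command --pt "0 0.025 0 0 1" --pt "0 0.04 0 0 1" --pt "0 0.05 0 0 1" --pt "0 0.055 0 0 1" --pt "0 0.055 0 0 1" --pt "0 0.055 0 0 1" --pt "0 0.05 0 0 1" --pt "0 0.04 0 0 1" --pt "0 0.02 0 0 1" --pt "0 0.005 0 0 1"

```text
time: 20.9
position: [498.9, -34.8, 72.9]
ee_rot: [-0.011, 0.086, 0.996, 0.004]
ft_force: [0.5, -2.1, -0.9]
grip_width: -0.1
```

```bash
python3 plan.py 484 -129 74 1.393 1;  python3 - <<'E'
from meas import *
im=robot.read_camera("side")[:,:,::-1]; cv2.imwrite("pics/s13.png",cv2.resize(im[130:250,190:320],None,fx=5,fy=5,interpolation=cv2.INTER_CUBIC))
print(inv(robot.sense()["position"]))
E
```

```text
pos [498.9 -34.8  72.9] a0 1.398 tilt z [-0.021  0.009 -1.   ] d [-14.9 -94.2   1.1] da -0.005 F [ 0.45 -2.05 -0.89] w -0.1 t 20.9 tool d [-0.0097 -0.6358 -0.0108] turn 0.0008
[-0.0097 -0.6358 -0.0108] 0.0008
[ -2.35815885 -50.4842258 ]
```

View pics/s13.png

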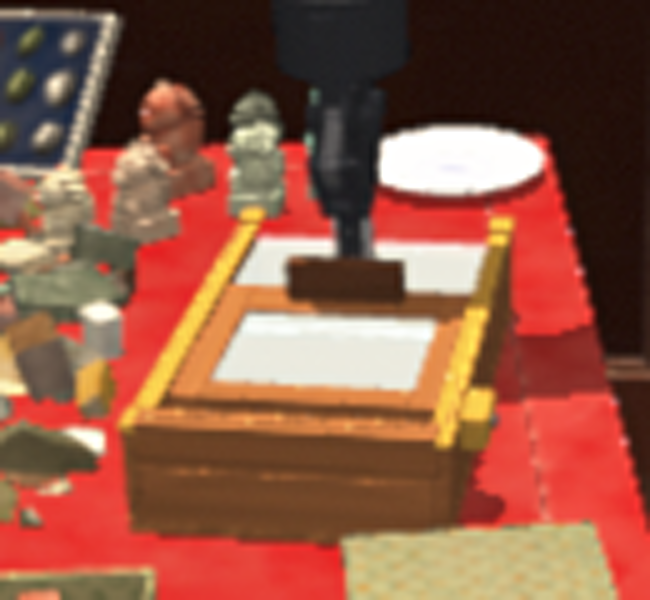

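>>> arm_command --pt "0 0.01 0 0 1" --pt "0 0.012 0 0 1" --pt "0 0.012 0 0 1" --pt "0 0.012 0 0 1" --pt "0 0.012 0 0 1" --pt "0 0.012 0 0 1" --pt "0 0.012 0 0 1" --pt "0 0.01 0 0 1" --pt "0 0.006 0 0 1" --pt "0 0 0 0 1"

```text
time: 21.95
position: [501.5, -20.5, 73.0]
ee_rot: [-0.011, 0.087, 0.996, 0.003]
ft_force: [0.3, -2.1, -1.0]
grip_width: 0.1
```

```bash
python3 -c "
from meas import *
s=robot.sense();print(inv(s['position']),s['ft_force'],s['time'])"
```

```text
[ -2.41366098 -35.96997054] [ 0.31398983 -2.08822517 -0.96877339] 21.95
```

>>> arm_command --pt "0 0.005 0 0 1" --pt "0 0.005 0 0 1" --pt "0 0.005 0 0 1" --pt "0 0.005 0 0 1" --pt "0 0.005 0 0 1" --pt "0 0.005 0 0 1" --pt "0 0.005 0 0 1" --pt "0 0.004 0 0 1" --pt "0 0.003 0 0 1" --pt "0 0 0 0 1"

```text
time: 22.95
position: [502.7, -13.9, 73.0]
ee_rot: [-0.011, 0.087, 0.996, 0.003]
ft_force: [0.3, -1.9, -1.3]
grip_width: 0.2
```

>>> arm_command --pt "0 0.003 0 0 1" --pt "0 0.003 0 0 1" --pt "0 0.003 0 0 1" --pt "0 0.003 0 0 1" --pt "0 0.003 0 0 1" --pt "0 0.003 0 0 1" --pt "0 0.003 0 0 1" --pt "0 0.003 0 0 1" --pt "0 0.002 0 0 1" --pt "0 0 0 0 1"

```text
time: 23.95
position: [503.4, -9.8, 73.0]
ee_rot: [-0.011, 0.087, 0.996, 0.003]
ft_force: [0.9, -1.7, -0.7]
grip_width: -0.1
```

>>> arm_command --pt "0 0.003 0 0 1" --pt "0 0.003 0 0 1" --pt "0 0.003 0 0 1" --pt "0 0.003 0 0 1" --pt "0 0.003 0 0 1" --pt "0 0.003 0 0 1" --pt "0 0.003 0 0 1" --pt "0 0.002 0 0 1" --pt "0 0 0 0 1" --pt "0 0 0 0 1"

```text
time: 24.95
position: [503.9, -7.1, 73.0]
ee_rot: [-0.011, 0.088, 0.996, 0.003]
ft_force: [0.9, -2.9, -0.9]
grip_width: 0.2
```

>>> arm_command --pt "0 0.003 0 0 1" --pt "0 0.003 0 0 1" --pt "0 0.003 0 0 1" --pt "0 0.003 0 0 1" --pt "0 0.003 0 0 1" --pt "0 0.002 0 0 1" --pt "0 0 0 0 1" --pt "0 0 0 0 1" --pt "0 0 0 0 1" --pt "0 0 0 0 1"

```text
time: 25.95
position: [504.3, -4.6, 73.0]
ee_rot: [-0.011, 0.088, 0.996, 0.003]
ft_force: [0.9, -3.6, -1.5]
grip_width: -0.0
```

>>> arm_command --pt "0 0.003 0 0 1" --pt "0 0.003 0 0 1" --pt "0 0.003 0 0 1" --pt "0 0.003 0 0 1" --pt "0 0.003 0 0 1" --pt "0 0 0 0 1" --pt "0 0 0 0 1" --pt "0 0 0 0 1" --pt "0 0 0 0 1" --pt "0 0 0 0 1"

```text
time: 26.95
position: [504.7, -2.6, 73.0]
ee_rot: [-0.011, 0.088, 0.996, 0.002]
ft_force: [0.4, -4.8, -0.9]
grip_width: 0.2
```

>>> arm_command --pt "0 0 0 0 1" --pt "0 0 0 0 1" --pt "0 0 0 0 1" --pt "0 0 0 0 1" --pt "0 0 0 0 1" --pt "0 0 0 0 1" --pt "0 0.003 0 0 1" --pt "0 0.003 0 0 1" --pt "0 0.003 0 0 1" --pt "0 0.003 0 0 1"

```text
time: 27.95
position: [504.8, -2.0, 73.0]
ee_rot: [-0.011, 0.089, 0.996, 0.002]
ft_force: [1.5, -5.5, 0.6]
grip_width: -0.2
```

>>> arm_command --pt "0 0.003 0 0 1" --pt "0 0.003 0 0 1" --pt "0 0.003 0 0 1" --pt "0 0.003 0 0 1" --pt "0 0.003 0 0 1" --pt "0 0.003 0 0 1" --pt "0 0.003 0 0 1" --pt "0 0.003 0 0 1" --pt "0 0.003 0 0 1" --pt "0 0.003 0 0 1"

```text
time: 28.95
position: [504.7, -1.9, 73.1]
ee_rot: [-0.012, 0.091, 0.996, -0.001]
ft_force: [1.2, -5.3, 0.2]
grip_width: 0.0
```

>>> arm_command --pt "0 0.005 0 0 1" --pt "0 0.005 0 0 1" --pt "0 0.005 0 0 1" --pt "0 0.005 0 0 1" --pt "0 0.005 0 0 1" --pt "0 0.005 0 0 1" --pt "0 0.005 0 0 1" --pt "0 0.005 0 0 1" --pt "0 0.005 0 0 1" --pt "0 0.005 0 0 1"

```text
time: 29.95
position: [504.8, -1.5, 73.2]
ee_rot: [-0.013, 0.094, 0.995, -0.005]
ft_force: [0.3, -6.0, -0.0]
grip_width: -0.2
```

```bash
python3 plan.py 505 0 73 1.393 1
```

```text
pos [504.8  -1.5  73.2] a0 1.383 tilt z [-0.027 -0.008 -1.   ] d [ 0.2  1.5 -0.2] da 0.01 F [ 0.3  -6.01 -0.01] w -0.2 t 29.95 tool d [0.0002 0.01   0.0011] turn -0.0016
[0.0002 0.01   0.0011] -0.0016
```

>>> arm_command --pt "0 0.006 0 0 1" --pt "0 0.007 0 0 1" --pt "0 0.008 0 0 1" --pt "0 0.009 0 0 1" --pt "0 0.009 0 0 1" --pt "0 0.01 0 0 1" --pt "0 0.01 0 0 1" --pt "0 0.01 0 0 1" --pt "0 0.01 0 0 1" --pt "0 0.01 0 0 1"

```text
time: 30.95
position: [504.8, -0.4, 73.4]
ee_rot: [-0.015, 0.099, 0.995, -0.013]
ft_force: [-0.2, -8.4, 1.0]
grip_width: -0.5
```

```bash
python3 plan.py 505 0 73 1.393 1
```

```text
pos [ 5.048e+02 -4.000e-01  7.340e+01] a0 1.373 tilt z [-0.033 -0.023 -0.999] d [ 0.2  0.4 -0.4] da 0.02 F [-0.18 -8.39  0.95] w -0.5 t 30.95 tool d [-0.0011  0.0032  0.0024] turn -0.0031
[-0.0011  0.0032  0.0024] -0.0031
```

>>> arm_command --pt "0 0.012 0 0 1" --pt "0 0.013 0 0 1" --pt "0 0.014 0 0 1" --pt "0 0.014 0 0 1" --pt "0 0.015 0 0 1" --pt "0 0.015 0 0 1" --pt "0 0.015 0 0 1" --pt "0 0.015 0 0 1" --pt "0 0.015 0 0 1" --pt "0 0.015 0 0 1"

```text
time: 31.95
position: [504.8, 1.0, 73.7]
ee_rot: [-0.019, 0.107, 0.994, -0.025]
ft_force: [-0.5, -9.9, 2.5]
grip_width: 0.2
```

```bash
python3 plan.py 505 0 73 1.393 1
```

```text
pos [504.8   1.   73.7] a0 1.358 tilt z [-0.043 -0.046 -0.998] d [ 0.2 -1.  -0.7] da 0.035 F [-0.53 -9.89  2.55] w 0.2 t 31.95 tool d [-0.0031 -0.0057  0.0047] turn -0.0056
[-0.0031 -0.0057  0.0047] -0.0056
```

>>> arm_command --pt "0 0.017 0 0 1" --pt "0 0.018 0 0 1" --pt "0 0.019 0 0 1" --pt "0 0.019 0 0 1" --pt "0 0.02 0 0 1" --pt "0 0.02 0 0 1" --pt "0 0.02 0 0 1" --pt "0 0.02 0 0 1" --pt "0 0.02 0 0 1" --pt "0 0.02 0 0 1"

```text
time: 32.95
position: [504.5, 1.7, 74.1]
ee_rot: [-0.024, 0.117, 0.992, -0.042]
ft_force: [-1.8, -12.2, 4.2]
grip_width: -0.1
```

```bash
python3 plan.py 505 0 73 1.393 1
```

```text
pos [504.5   1.7  74.1] a0 1.337 tilt z [-0.058 -0.079 -0.995] d [ 0.5 -1.7 -1.1] da 0.056 F [ -1.79 -12.24   4.19] w -0.1 t 32.95 tool d [-0.0061 -0.0097  0.0078] turn -0.0089
[-0.0061 -0.0097  0.0078] -0.0089
```

>>> arm_command --pt "0 0.021 0 0 1" --pt "0 0.022 0 0 1" --pt "0 0.022 0 0 1" --pt "0 0.022 0 0 1" --pt "0 0.023 0 0 1" --pt "0 0.023 0 0 1" --pt "0 0.023 0 0 1" --pt "0 0.023 0 0 1" --pt "0 0.023 0 0 1" --pt "0 0.023 0 0 1"

```text
time: 33.95
position: [504.2, 1.8, 74.6]
ee_rot: [-0.031, 0.13, 0.989, -0.064]
ft_force: [-0.8, -13.1, 5.8]
grip_width: -0.1
```

```bash
python3 plan.py 505 0 73 1.393 1
python3 - <<'E'
from meas import *
im=robot.read_camera("side")[:,:,::-1]; cv2.imwrite("pics/s14.png",cv2.resize(im[130:250,190:320],None,fx=5,fy=5,interpolation=cv2.INTER_CUBIC))
E
```

```text
pos [504.2   1.8  74.6] a0 1.313 tilt z [-0.077 -0.118 -0.99 ] d [ 0.8 -1.8 -1.6] da 0.08 F [ -0.84 -13.09   5.77] w -0.1 t 33.95 tool d [-0.009  -0.0086  0.0118] turn -0.0127
[-0.009  -0.0086  0.0118] -0.0127
```

View pics/s14.png

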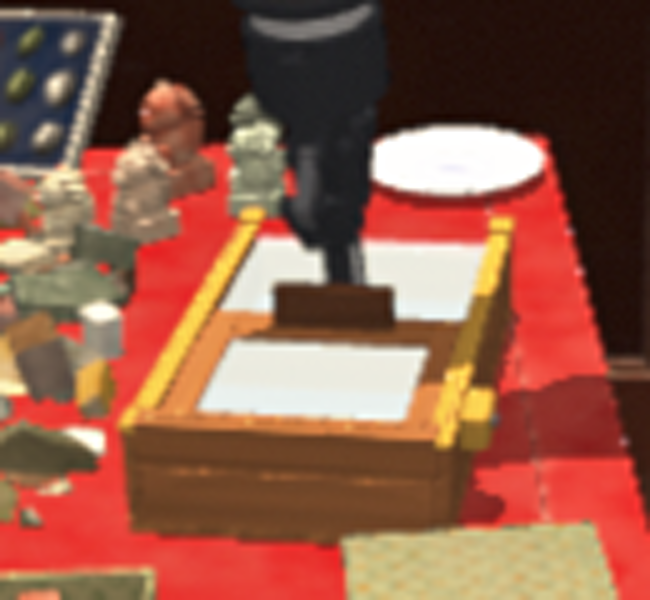

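>>> arm_command --pt "0 0.024 0 0 1" --pt "0 0.025 0 0 1" --pt "0 0.025 0 0 1" --pt "0 0.025 0 0 1" --pt "0 0.025 0 0 1" --pt "0 0 0 0 1" --pt "0 -0.006 0 0 1" --pt "0 -0.006 0 0 1" --pt "0 0 0 0 1" --pt "0 0 0 0 1"

```text
time: 35.0
position: [502.9, 0.3, 75.5]
ee_rot: [-0.035, 0.136, 0.987, -0.076]
ft_force: [1.0, -4.1, 0.2]
grip_width: 0.3
```

```bash
python3 plan.py 505 0 73 1.393 1
python3 - <<'E'
from meas import *
im=robot.read_camera("side")[:,:,::-1]; cv2.imwrite("pics/s15.png",cv2.resize(im[130:250,190:320],None,fx=5,fy=5,interpolation=cv2.INTER_CUBIC))
E
```

```text
pos [5.029e+02 3.000e-01 7.550e+01] a0 1.301 tilt z [-0.089 -0.14  -0.986] d [ 2.1 -0.3 -2.5] da 0.092 F [ 0.97 -4.1   0.2 ] w 0.3 t 35.0 tool d [-0.0148  0.0041  0.0153] turn -0.0146
[-0.0148  0.0041  0.0153] -0.0146
```

View pics/s15.png

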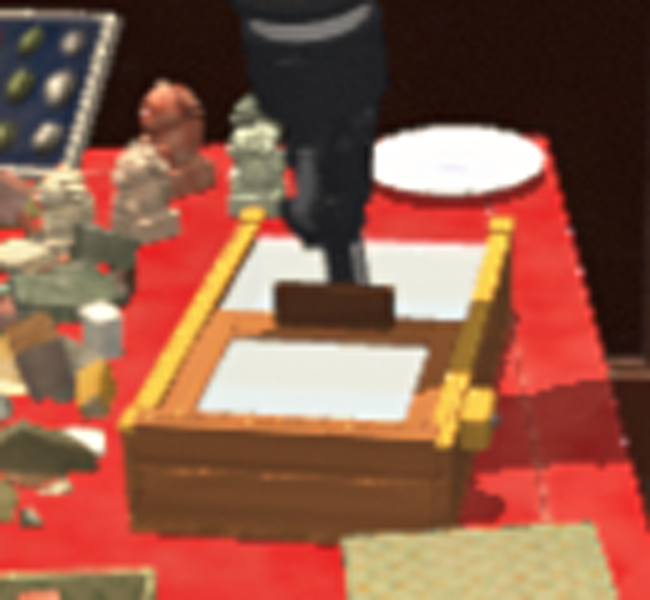

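>>> arm_command --pt "0 -0.006 0 0 1" --pt "0 -0.006 0 0 1" --pt "0 -0.006 0 0 1" --pt "0 -0.006 0 0 1" --pt "0 0 0 0 1" --pt "0 0 0 0 1" --pt "0 0 0 0 1" --pt "0 0 0 0 1" --pt "0 0 0 0 1" --pt "0 0 0 0 1"

```text
time: 36.05
position: [501.8, -0.2, 75.8]
ee_rot: [-0.035, 0.134, 0.988, -0.074]
ft_force: [0.5, 0.1, 0.2]
grip_width: -0.1
```

```bash
python3 plan.py 505 0 73 1.393 1
python3 - <<'E'
from meas import *
im=robot.read_camera("side")[:,:,::-1]; cv2.imwrite("pics/s16.png",cv2.resize(im[130:250,190:320],None,fx=5,fy=5,interpolation=cv2.INTER_CUBIC))
a=[cv2.cvtColor(cv2.imread(f"pics/s{i}.png"),6).astype(np.float32) for i in(14,15,16)]
sl=(slice(325,420),slice(180,440))
for i in (1,2): print(cv2.phaseCorrelate(a[0][sl],a[i][sl],cv2.createHanningWindow((260,95),cv2.CV_32F)), np.abs(a[0][sl]-a[i][sl]).mean())
# expected pixel shift for 4 mm door move
P=np.array([[505,60,56.]]);d=np.array([[.177,.984,0]])
print((proj("side",P-4*d)-proj("side",P))*5)
E
```

```text
pos [ 5.018e+02 -2.000e-01  7.580e+01] a0 1.304 tilt z [-0.089 -0.137 -0.987] d [ 3.2  0.2 -2.8] da 0.089 F [0.54 0.1  0.15] w -0.1 t 36.05 tool d [-0.0209  0.01    0.0166] turn -0.0142
[-0.0209  0.01    0.0166] -0.0142
((0.03440460044953397, -0.11002279305149898), 0.5842356640615581) 2.134332
((0.06825072717390412, 0.09485216337573377), 0.6054627782032813) 1.9660729
[[ 1.24544174 -3.14446789]]
```

>>> arm_command --pt "0 -0.03 0 0 1" --pt "0 -0.06 0 0 1" --pt "0 -0.06 0 0 1" --pt "0 -0.03 0 0 1" --pt "0 0 -0.06 0 1" --pt "0 0 -0.12 0 1" --pt "0 -0.03 -0.15 0 1" --pt "0 -0.03 -0.12 0 1" --pt "0 0 -0.06 0 1" --pt "0 0 0 0 1"

```text
time: 37.1
position: [498.5, -26.9, 162.5]
ee_rot: [-0.035, 0.135, 0.987, -0.074]
ft_force: [0.0, -0.2, -0.4]
grip_width: 0.3
```

Run:
```python
from meas import *
s=robot.sense(); print(s["position"],s["ft_force"],s["time"])
im=robot.read_camera("side")[:,:,::-1]; cv2.imwrite("pics/s17.png",cv2.resize(im[130:250,190:320],None,fx=5,fy=5,interpolation=cv2.INTER_CUBIC))
t=robot.read_camera("top")[:,:,::-1]; cv2.imwrite("pics/t17.png",cv2.resize(t[140:260,110:375],None,fx=3,fy=3,interpolation=cv2.INTER_CUBIC))
a=[cv2.cvtColor(cv2.imread(f"pics/s{i}.png"),6).astype(np.float32) for i in(14,17)]
sl=(slice(345,420),slice(180,430))
print(cv2.phaseCorrelate(a[0][sl],a[1][sl],cv2.createHanningWindow((250,75),cv2.CV_32F)))
```

```text
[498.45372562 -26.94225162 162.52074617] [ 0.01632408 -0.15316462 -0.36241186] 37.1
((-0.03969079282768462, 0.4255704998592975), 0.7779104873657227)
```

View pics/s17.png

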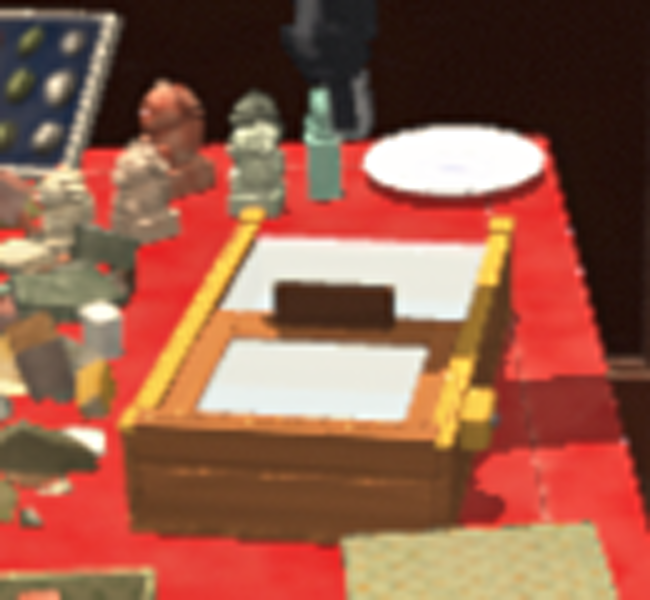

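View pics/t17.png

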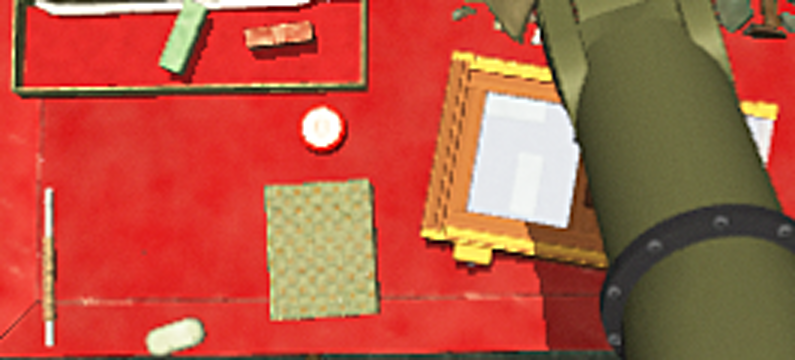

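Door closed and not sprung back. Both sticks show through the glass and the bystanders are in place, so I'm handing in.

```bash
python3 -c "
from rig import robot
print(robot.finish_job())"
```

```text
the job is handed in; nothing more can be done
None
```

The job is handed in: the seal stick lies flat in the bay and the door is shut. I couldn't see the latch itself, so "latched" is inferred from the force and the pictures. The hand-in gives no verdict.

- **Seal:** I gripped it across its 24 mm width at 30 N and lowered it until I felt about 2 N of floor contact. I opened the fingers there, so it was not dropped. It now lies across the bay, clear of the other stick, and both show through the closed glass.
- **Door:** I pushed the grip along the track with about 2 N of sliding friction, then slowly into the rubber. The highest push I read was about 13 N. The last five push steps were set slightly higher and had no reading at their peak; I expect about 14 N, under the 18 N limit.
- **Latch check:** After about 2 mm of backing off, the force was zero. The door image moved 0.1 to 0.4 enlarged pixels from its fully pushed position, where a 4 mm spring-back would show about 3. One reading during the back-off, 4.1 N after about 1.5 mm, was ambiguous; the next one cleared it up.
- **Tilt while pushing:** The tool tilted by about 0.14 rad as it pressed and put up to about 6 N of vertical force on the grip. I backed it away before lifting.
- **Other things:** The pebble, pot, graver and lion look unmoved. The arm was clear of everything when I handed in, at about 37 s of the 54 s allowed.

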